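# Open and load the leaf drill jig

### The job

Get the drill jig ready for the next perch: push up its counterweighted leaf (the hinged plate with the black bar in front), past the balance point, until it stands fully open by itself. Then push the wooden perch blank that lies on the jig's board along between the fences, flat on the board all the way, until it sits fully home against the steel end stop. Only push: do not grip or force the leaf, do not lift the blank, and leave the leaf open and the things lying round the jig where they are.

Things in the scene. Friction and masses are not known exactly. Their poses are not given: they have to be found in the camera images.
- jig: the drill jig, bolted down: plywood base board 18 mm thick, from x -56 to +102 and y -205 to +85 mm about the origin, which lies on the bench below the nest's centre. z up; +x is the hinge side, away from the robot; the black bar is on its -x side, facing the robot; -y is the infeed end (right, seen from the robot), +y the end stop
- nest (a point): place of the blank's centre when fully home: midway between the two wooden fences, 32 mm above the bench, axes as the jig's. The fences are 54 mm apart, tops 40 mm above the bench. Rear fence from y -201 to +69 mm, front fence from y -62 to +68 mm with a lead-in flaring towards the robot out to y -123, x -59 mm. The steel end stop's face is 48 mm away in +y
- leaf (a joint): the leaf: 130 x 76 mm aluminium plate with a brass drill bush, 0.85 kg, hinged at its rear. 0 = closed, level over the nest (its rubber pads are then too low for the blank to pass), 1.5 rad = fully open at its stop. 1.5 to 2 N upward at the bar raises it. It balances at about 0.73 rad: let go below that it falls shut, beyond that it falls open by itself and stays
- leaf_hinge (a point): middle of the leaf's hinge pin, which runs along the jig's y: 70 mm behind the nest's centre (jig +x), 66 mm above the bench. The point turns with the leaf
- leaf_bar (a point): middle of the leaf's black lifting bar: round, 14 mm thick, 104 mm long along the jig's y, with open space under it; two thin rods 31 mm either side of its middle carry it. Closed, it is 95 mm in front of the nest's centre (towards the robot), 86 mm above the bench; it moves on a circle of radius 166 mm about the hinge, to 230 mm height. The point turns with the leaf
- leaf_weight (a point): centre of the steel counterweight, a cylinder 36 mm thick and 80 mm long along the jig's y, on two short arms 62 mm above the hinge pin. With the leaf closed it is 127 mm above the bench; as the leaf opens it swings back, away from the robot, and down behind the hinge; pushing it back opens the leaf as well
- blank_center (a point): centre of the perch blank to be loaded: a plain wooden block 50 mm wide (its x), 95 mm long (its y, lying roughly along the fences) and 28 mm high, 50 g. It starts flat on the infeed end of the base board (underside 18 mm above the bench), at the lead-in. Between the fences it has 2 mm of play either side
- perch_blank_0: bystander: a smaller wooden block 45 x 85 x 26 mm on the bench in front of the jig, left of the bar, origin under its centre
- wax_tin: bystander: a round yellow-brown tin, 67 mm across, 36 mm high, on the bench beyond the end stop, origin under its centre
- pencil: bystander: a flat carpenter's pencil 159 mm long lying on the bench beyond the end stop, origin under its middle

How it is judged:
By the outcome, as a careful person would: the job done as asked, in the order asked, and still so for the second after the job is handed in, with the robot touching nothing.
It also fails if it takes over 54 s, if anything falls off the work surface, if the arm or the gripper's body presses on something with over 40 N, if the wrist force passes 120 N, or if a joint passes its speed limit or range.

### The arm

A 6-joint arm with a two-finger parallel gripper is mounted at the origin on a cart in front of the work surface, level with it; the furniture and walls round the work are solid. World frame = base frame: x ahead of the robot, y to its left, z up, the work surface at z = 0. Lengths are in m, angles in rad, forces in N, time in s.
With the tool pointing down it reaches from about 0.3 to 0.825 m from the base axis. Payload 5.4 kg.
Tool frame: the origin (TCP) lies between the finger pads; the fingertips stand 14 mm ahead of it and the grasp point (between the pads) lies 5 mm behind it; z points along the fingers, y is the line along which they close (so a half turn about z gives the same grasp; the last joint's range is limited). The gripper opens to 92 mm and grips with 3 to 60 N. Pads are 20 mm wide; open, the fingers measure 128 mm over their backs; the gripper's body (75 mm by 189 mm) begins 69 mm behind the grasp point.
Start: joints at [0.997, 0.158, 1.597, -0, 1.386, -0.21], TCP at [0.205, 0.537, 0.229] pointing down, gripper open.
Joint ranges: [-2.91, 2.91], [-0.94, 2.29], [0.18, 2.7], [-1.29, 4.43], [0.17, 2.64], [-3, 3]. Speed limits (rad/s): [2.57, 2.57, 3.14, 3.14, 3.14, 3.14].

### API

Orientations are given as [roll, pitch, yaw] about the fixed x, y, z axes, in that order (R = Rz(yaw) Ry(pitch) Rx(roll)).
In Python, from rig import ctrl gives the robot as it stands. The module is installed in compiled form; this text tells all that it offers.
- The arm moves only by the tool drive_tool, never from a script. Its argument "rows" is text: rows parted by semicolons, each of 5 numbers parted by spaces: the gripper command: -1 is fully open, 1 is shut, values between are in proportion, then the shift along the tool's x, y, z in m, then the turn about the tool's z in rad. A call has 1 to 10 rows; each row shifts and turns the commanded pose from where the row before left it, along the tool's axes as they then stand; what a row does not reach is not made up. A row lasts 1/8 s, in which the tool goes at most 62.5 mm and 10.7 degrees, less where a joint would pass 70% of its speed; a pose out of reach is approached as far as the arm can. A call with a gripper value outside its range is refused whole. The fingers move at their own pace and stop on an object; "squeeze" is the grip in N (left out, the last holds). Time passes only in rows, so rows that do not move let the fingers close. It gives the time, the measured TCP pose, the force, the opening and the grip force at its end, in the units of the state.
- ctrl.get_obs(): the state, without advancing time (a new reading comes with each control period).
- ctrl.capture(name): name is "scene" or "top" or "wrist"; returns the picture (480x640x3 uint8, red, green, blue); there is no depth.
- ctrl.get_calibration(name): a dict with "vfov" (degrees; the focal length in pixels is half the picture's height over the tangent of half this angle, whatever the lens; pixels are square), "cx", "cy" (the principal point, pixels), "R" (3x3) and "t" (3): a world point X has camera coordinates R X + t. Camera axes: x right, y down, z forward; pixel columns grow to the right and rows downward; lengths in m; the calibration is good to about 2 mm. A picture is of the moment at which its call begins: read the wrist's pose just before it. get_calibration takes no time and is no camera call; for the wrist camera it gives the pose at the moment of the call.
- ctrl.close_job(): hands the job in; it is judged then, once.
Trained networks look in the newest picture that a camera, given by its name, has taken for a name from the list of things; names that differ only in an ending like _2 or _b are one class to them, and where a whole thing is asked for, a point or a joint stands for the part that bears it (a point fixed in the world has none). Each returns a list of dicts, best first, with "score" (0 to 1); they miss things now and then, are a little off and sometimes report something else, mostly with a low value. They report only what shows in the picture. A call takes as long as a camera call.
- ctrl.cut_out(camera, label): "region" (480x640 bool, what is visible of it) and "rect" ([centre column, centre row, width, height] in pixels, round what is visible of it).
The state is a dict: "time": time; "joint_pos": joint angles; "qvel": joint speeds; "joint_torque": joint torques, N m; "position": TCP position; "ee_rot": TCP orientation; "ft_force": force on the tool from outside, world axes, zero at the start; "moment": the same for the moment, N m; "opening": opening from 0.0 (shut) to 1.0 (fully open); "grip_force": force on a finger pad.
Only numpy, scipy, OpenCV 4.12 (cv2) and the standard library are available. Lean on these libraries where they do the work, as an engineer would, in place of code of your own. Each camera call takes 0.05 s, during which the arm holds its last target. There are 200 camera calls.

## Working session

There is one attempt and no reset: what is moved stays moved. The work goes in short steps, Python scripts to look and compute and a tool call to move; the robot and the scene stay as the last step left them, time stands still between calls to the robot, and variables do not carry over. Pictures are saved under pics/ and viewed, at most 12 in all, crops included, and the job is handed in when it is done.

Besides the shell and the picture viewer there is one more tool, called as name(argument=value, ...) on one line, values as JSON. drive_tool: Moves the arm, as the interface text tells. Its arguments: {"type":"object","properties":{"rows":{"type":"string"},"squeeze":{"type":"number"}},"required":["rows"]}

```bash
mkdir -p pics; cat > h.py <<'E'
import numpy as np, cv2
from rig import ctrl
def K(c):
    f=240/np.tan(np.radians(c['vfov'])/2); return f
def proj(c,X):
    p=np.array(c['R'])@np.array(X)+np.array(c['t']); f=K(c); return np.array([c['cx']+f*p[0]/p[2],c['cy']+f*p[1]/p[2]])
def atz(c,uv,z):
    R=np.array(c['R']);t=np.array(c['t']);o=-R.T@t
    d=R.T@np.array([(uv[0]-c['cx'])/K(c),(uv[1]-c['cy'])/K(c),1]); return o+d*(z-o[2])/d[2]
E
python3 - <<'E'
from h import *
ims=[]
for n in ['scene','top']:
    im=ctrl.capture(n); cv2.imwrite(f'pics/{n}0.png',im[:,:,::-1]); c=ctrl.get_calibration(n)
    print(n,c)
    for l in ['jig','leaf_bar','leaf_weight','blank_center','perch_blank_0','wax_tin','pencil']:
        r=ctrl.cut_out(n,l)
        for q in r[:2]: 
            m=cv2.minAreaRect(np.argwhere(q['region'])[:,::-1].astype(np.float32)) if q['region'].any() else None
            print(l,round(q['score'],2),np.round(q['rect'],1),m, np.round(atz(c,m[0],0.03),3) if m else '')
print(ctrl.get_obs())
E
```

```text
scene {'vfov': 47.379216152504895, 'cx': 330.0191410077835, 'cy': 239.86547826622797, 'R': array([[ 0.81072227, -0.5849644 ,  0.02336772],
       [-0.29352048, -0.44068801, -0.84831587],
       [ 0.50653245,  0.68088966, -0.52897461]]), 't': array([-0.19867361,  0.37079352,  0.40894726])}
jig 0.86 [368.1 272.4 217.2 170.9] ((365.5, 285.4999694824219), (186.67616271972656, 132.9360809326172), 45.0) [0.515 0.281 0.03 ]
jig 0.34 [232.5 253.7  52.4  39.6] ((231.21144104003906, 251.69801330566406), (60.459320068359375, 7.127317905426025), 34.99202346801758) [0.387 0.481 0.03 ]
leaf_bar 0.92 [320.3 238.7 112.6  98.2] ((329.62078857421875, 242.14328002929688), (71.32455444335938, 122.81709289550781), 46.68468475341797) [0.542 0.414 0.03 ]
leaf_weight 0.7 [320.6 237.8 122.1 100.4] ((330.0779724121094, 241.49063110351562), (71.8243179321289, 123.91737365722656), 46.27302551269531) [0.544 0.415 0.03 ]
blank_center 0.64 [412.3 310.8  76.2  56.6] ((411.74871826171875, 310.9609375), (73.26534271240234, 37.156494140625), 24.77513885498047) [0.532 0.195 0.03 ]
perch_blank_0 0.7 [238.2 291.8  59.7  
[... 2468 characters left out ...]

{'time': 0.8, 'joint_pos': array([ 9.96899270e-01,  1.58379881e-01,  1.59696903e+00,  1.79081103e-05,
        1.38622056e+00, -2.10102387e-01]), 'qvel': array([-4.83380706e-04,  5.28896830e-05,  9.01118425e-04,  7.87295377e-04,
        1.75033938e-03,  9.12227322e-04]), 'joint_torque': array([-6.02190848e-04, -3.85530031e+01, -3.22356427e+01,  7.01940176e-02,
        3.04013933e-02,  4.39224593e-06]), 'position': array([0.20461057, 0.53735659, 0.22862799]), 'ee_rot': array([ 3.14156631e+00, -1.23813521e-05,  2.77779470e+00]), 'ft_force': array([-0.20387174, -0.07524947,  0.81368035]), 'moment': array([ 0.02987627, -0.01576699,  0.04217141]), 'grip_force': 0.0, 'opening': 1.0009171162356274}
```

View pics/scene0.png

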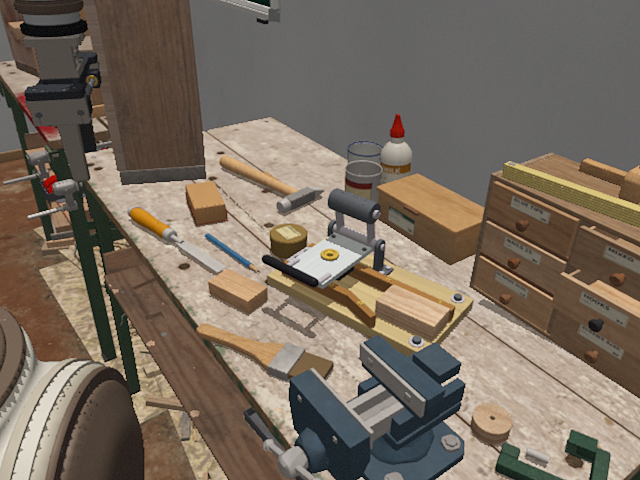

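View pics/top0.png

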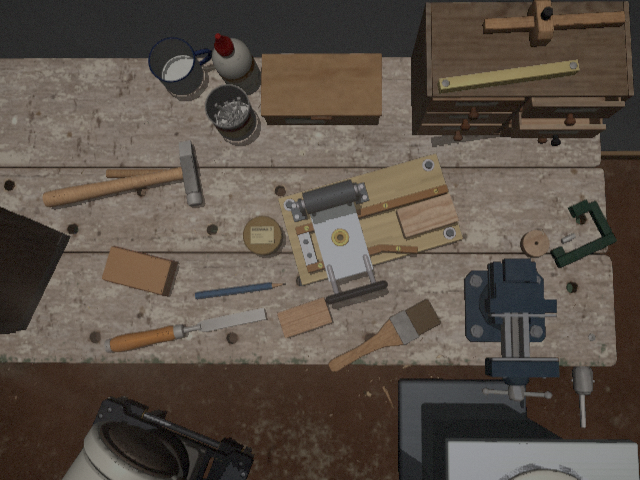

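The scene view shows the black bar at about (290,271), the blank at (413,310), and the leaf closed. The top view shows the bar at about (357,292), the blank at (427,216), the loose block at (305,317), and the jig turned about 16°. Next I'll fit the jig pose and overlay it.

```bash
cat > fit.py <<'E'
from h import *
from scipy.optimize import least_squares
ct=ctrl.get_calibration('top'); cs=ctrl.get_calibration('scene')
def W(p,X):
    c,s=np.cos(p[2]),np.sin(p[2]); return np.array([p[0]+c*X[0]-s*X[1],p[1]+s*X[0]+c*X[1],X[2]])
pts=[(ct,(-.056,-.205,.018),(463,238)),(ct,(.102,-.205,.018),(436,152)),(ct,(.102,.085,.018),(280,197)),(ct,(-.056,.085,.018),(299,284)),
 (ct,(-.095,.052,.086),(329,298)),(ct,(-.095,-.052,.086),(386,287)),(cs,(-.095,.052,.086),(266,260)),(cs,(-.095,-.052,.086),(315,281))]
r=least_squares(lambda p:np.concatenate([proj(c,W(p,X))-u for c,X,u in pts]),[.49,.33,.28],loss='soft_l1')
E
python3 - <<'E'
from fit import *
p=r.x; print(p, np.round(r.fun.reshape(-1,2),1) if len(r.fun)==16 else '')
out=[]
for n,c,(u0,v0,w,h) in [('top',ct,(260,130,220,190)),('scene',cs,(220,180,270,190))]:
    im=cv2.imread(f'pics/{n}0.png'); s=2.9
    M=np.float32([[s,0,-u0*s],[0,s,-v0*s]]); o=cv2.warpAffine(im,M,(int(w*s),int(h*s)),flags=cv2.INTER_CUBIC)
    o=np.clip(o.astype(float)*1.5,0,255).astype(np.uint8)
    def L(poly,col,cl=True):
        q=np.array([(proj(c,W(p,X))-[u0,v0])*s for X in poly]); cv2.polylines(o,[q.astype(int)],cl,col,1)
    L([(-.056,-.205,.018),(.102,-.205,.018),(.102,.085,.018),(-.056,.085,.018)],(0,255,0))
    L([(-.095,.052,.086),(-.095,-.052,.086)],(0,0,255))
    L([(.027,-.201,.04),(.027,.069,.04)],(255,0,0)); L([(-.027,-.062,.04),(-.027,.068,.04)],(255,0,0))
    L([(.07,.04,.127),(.07,-.04,.127)],(255,0,255))
    out.append(cv2.resize(o,(600,int(h*s*600/(w*s)))))
    cv2.imwrite(f'pics/ov_{n}.png',out[-1])
for n,c in [('top',ct),('scene',cs)]:
    ctrl.capture(n)
    q=ctrl.cut_out(n,'blank_center')[0]; m=cv2.minAreaRect(np.argwhere(q['region'])[:,::-1].astype(np.float32))
    for z in (.032,.046):
        X=atz(c,m[0],z); d=X-W(p,(0,0,0)); cc,ss=np.cos(p[2]),np.sin(p[2])
        print(n,z,np.round(X,4),'jig',np.round([cc*d[0]+ss*d[1],-ss*d[0]+cc*d[1]],4))
    if n=='top':
        b=cv2.boxPoints(m); print([np.round(atz(c,u,.046)[:2],3).tolist() for u in b])
E
python3 -c "
import cv2,numpy as np
a=cv2.imread('pics/ov_top.png');b=cv2.imread('pics/ov_scene.png')
cv2.imwrite('pics/ov.png',cv2.resize(np.vstack([a,b]),None,fx=.62,fy=.62)) ; print(a.shape,b.shape)"
```

```text
[0.48944733 0.3417434  0.27735001] [[-0.1  0.2]
 [ 0.4  0.4]
 [-2.5 -0.3]
 [ 2.2 -0.3]
 [-4.6  1.8]
 [ 0.8 -4.7]
 [-3.4 -3.9]
 [ 2.1  2.2]]
top 0.032 [0.5292 0.1925 0.032 ] jig [-0.0026 -0.1545]
top 0.046 [0.5271 0.1944 0.046 ] jig [-0.0042 -0.152 ]
[[0.536, 0.248], [0.568, 0.156], [0.518, 0.141], [0.487, 0.232]]
scene 0.032 [0.5297 0.1931 0.032 ] jig [-0.002 -0.154]
scene 0.046 [0.5167 0.1813 0.046 ] jig [-0.0177 -0.1618]
(518, 600, 3) (422, 600, 3)
```

View pics/ov_top.png

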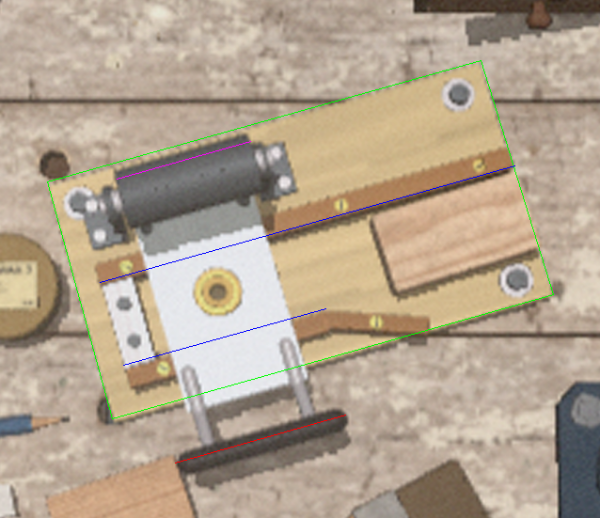

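View pics/ov_scene.png

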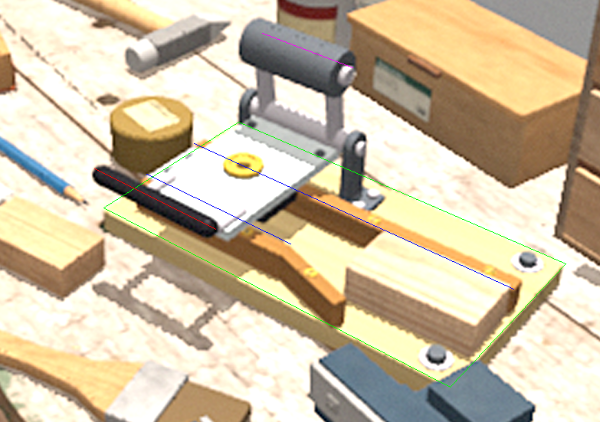

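The fitted jig pose is about (0.489, 0.342) with yaw 0.277, and the overlay lies on the board edges, the fences and the bar. The tool can only point down, so I'll open the leaf by pushing its counterweight back. First I turn the tool to the jig's axes with the gripper shut and move above the nest.

drive_tool(rows="1 0 0 0 -0.16; 1 0 0 0 -0.16; 1 0 0 0 -0.16; 1 0 0 0 -0.16; 1 -0.038 -0.044 0 0; 1 -0.038 -0.044 0 0; 1 -0.038 -0.044 0 0; 1 -0.038 -0.044 0 0; 1 -0.038 -0.044 0 0; 1 -0.036 -0.044 0 0", squeeze=5)

```text
time: 2.25
position: [0.4956, 0.3437, 0.2287]
ee_rot: [3.141, 0.0, -2.866]
ft_force: [0.1, 0.0, 0.4]
opening: 0.003
grip_force: 0.0
```

```bash
cat > where.py <<'E'
from fit import *
def where():
    o=ctrl.get_obs(); p=r.x; d=o['position']-np.array([p[0],p[1],0]); c,s=np.cos(p[2]),np.sin(p[2]); f=o['ft_force']
    print('t',round(o['time'],2),'jig mm',np.round(1000*np.array([c*d[0]+s*d[1],-s*d[0]+c*d[1],d[2]]),1),'yaw',o['ee_rot'][2]-p[2],'F jig',np.round([c*f[0]+s*f[1],-s*f[0]+c*f[1],f[2]],2),'op',o['opening'],'q',np.round(o['joint_pos'],2))
if __name__=='__main__': where()
E
python3 where.py
```

```text
t 2.25 jig mm [6.500e+00 2.000e-01 2.287e+02] yaw -3.142900674928141 F jig [0.13 0.01 0.4 ] op 0.0025035276542613076 q [ 0.41  0.23  1.51  0.    1.4  -1.44]
```

drive_tool(rows="1 0 0 0.05 0; 1 0 0 0.045 0; 1 0 0 0.011 0; 1 -0.008 0 0 0; 1 -0.008 0 0 0; 1 -0.008 0 0 0; 1 0 0 0 0")

```text
time: 3.12
position: [0.518, 0.3519, 0.1235]
ee_rot: [3.141, 0.001, -2.865]
ft_force: [0.3, -0.6, -0.3]
opening: 0.006
grip_force: 0.0
```

```bash
python3 - <<'E'
from where import *
where()
im=ctrl.capture('scene'); o=cv2.resize(im[130:370,180:500,::-1],(800,600),interpolation=cv2.INTER_CUBIC); cv2.imwrite('pics/s1.png',o)
E
```

```text
t 3.12 jig mm [ 30.3   2.  123.5] yaw -3.1427436525806636 F jig [ 0.13 -0.62 -0.28] op 0.0062888980531102985 q [ 0.4   0.38  1.54  0.    1.22 -1.44]
```

View pics/s1.png

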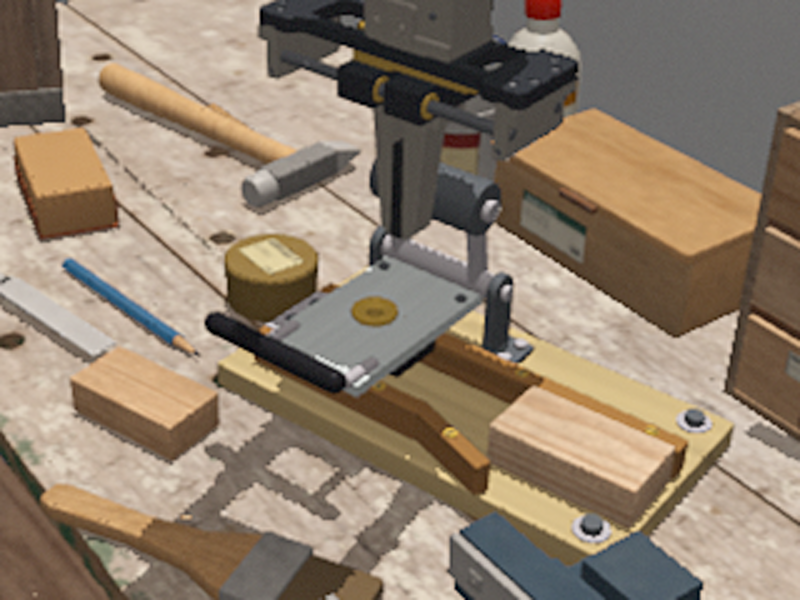

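The fingers at (408,190) stand just in front of the counterweight at (460,195), and the leaf is still closed. I'll push slowly.

drive_tool(rows="1 -0.005 0 0 0; 1 -0.005 0 0 0; 1 -0.005 0 0 0; 1 -0.005 0 0 0; 1 -0.005 0 0 0; 1 -0.005 0 0 0")

```text
time: 3.92
position: [0.5464, 0.3599, 0.1226]
ee_rot: [3.141, 0.0, -2.865]
ft_force: [-2.9, -0.4, 2.2]
opening: 0.009
grip_force: 1.1
```

```bash
python3 - <<'E'
from where import *
where()
im=ctrl.capture('scene'); o=cv2.resize(im[130:370,180:500,::-1],(640,480),interpolation=cv2.INTER_CUBIC); cv2.imwrite('pics/s2.png',o)
E
```

```text
t 3.92 jig mm [ 59.8   1.9 122.6] yaw -3.142783126627863 F jig [-2.84  0.44  2.17] op 0.009326561622256101 q [ 0.4   0.45  1.45  0.    1.24 -1.45]
```

View pics/s2.png

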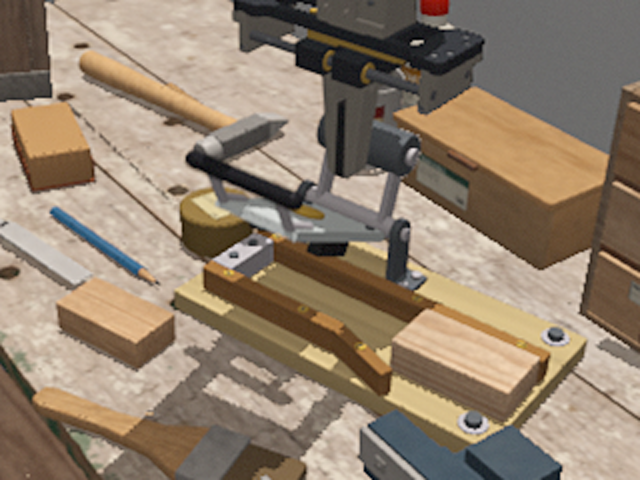

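The bar has lifted to about (245,180) and the leaf is near 0.47 rad, with a push force of 2.8 N. I'll carry on past the balance point.

drive_tool(rows="1 -0.005 0 0 0; 1 -0.005 0 0 0; 1 -0.005 0 0 0; 1 -0.004 0 0 0")

```text
time: 4.47
position: [0.5652, 0.3651, 0.1228]
ee_rot: [3.142, 0.001, -2.866]
ft_force: [-0.7, -0.4, 0.3]
opening: 0.007
grip_force: 0.0
```

```bash
python3 where.py
```

```text
t 4.47 jig mm [ 79.2   1.7 122.8] yaw -3.142859538133297 F jig [-0.74 -0.15  0.35] op 0.0068141886052808616 q [ 0.39  0.49  1.39 -0.    1.25 -1.45]
```

The force has almost gone, so the leaf is at or just past balance. I'll push a little more while rising clear.

drive_tool(rows="1 -0.010 0 -0.005 0; 1 -0.02 0 -0.045 0; 1 -0.02 0 -0.055 0; 1 -0.01 0 -0.055 0; 1 0 0 -0.04 0; 1 0 0 0 0; 1 0 0 0 0; 1 0 0 0 0")

```text
time: 5.48
position: [0.6214, 0.381, 0.3201]
ee_rot: [-3.141, -0.004, -2.865]
ft_force: [-0.5, 0.3, -0.5]
opening: 0.007
grip_force: 0.0
```

```bash
python3 - <<'E'
from where import *
where()
im=ctrl.capture('scene'); o=cv2.resize(im[110:350,180:500,::-1],(640,480),interpolation=cv2.INTER_CUBIC); cv2.imwrite('pics/s3.png',o)
E
```

```text
t 5.47 jig mm [137.7   1.6 320.1] yaw -3.1427375945634344 F jig [-0.4   0.42 -0.46] op 0.007012027006817597 q [ 0.38  0.54  0.94 -0.    1.67 -1.46]
```

View pics/s3.png

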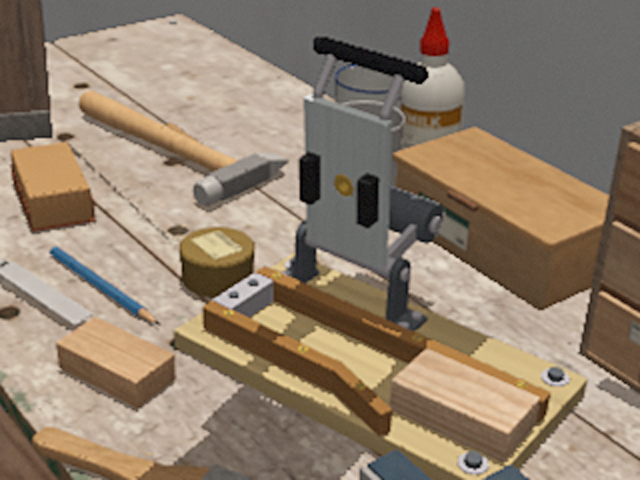

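The leaf stands fully open, with the bar at (370,58) and the plate vertical, and everything round it is undisturbed. Next I go behind the blank's infeed end.

drive_tool(rows="1 0.028 -0.054 0 0; 1 0.028 -0.054 0 0; 1 0.028 -0.054 0 0; 1 0.028 -0.054 0 0; 1 0.028 -0.052 0 0; 1 0 0 0.055 0; 1 0 0 0.055 0; 1 0 0 0.055 0; 1 0 0 0.055 0; 1 0 0 0.04 0")

```text
time: 6.78
position: [0.5581, 0.0854, 0.059]
ee_rot: [3.14, -0.004, -2.865]
ft_force: [0.6, -0.2, 0.2]
opening: 0.009
grip_force: 0.0
```

```bash
python3 - <<'E'
from where import *
where(); p=r.x
c,s=np.cos(p[2]),np.sin(p[2])
im=ctrl.capture('scene'); o=cv2.resize(im[130:370,240:560,::-1],(640,480),interpolation=cv2.INTER_CUBIC); cv2.imwrite('pics/s4.png',o)
E
```

```text
t 6.78 jig mm [  -4.2 -265.4   59. ] yaw -3.1427628672444836 F jig [ 0.49 -0.4   0.24] op 0.008695934100936897 q [-0.06  0.33  1.76 -0.    1.06 -1.91]
```

View pics/s4.png

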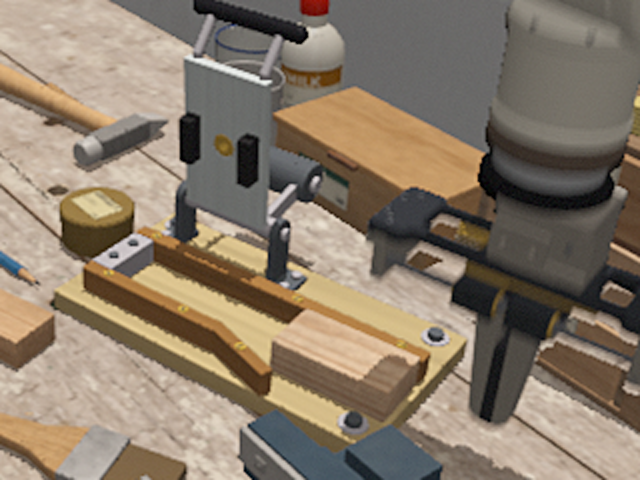

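The fingers hang at (500,415), clear behind the blank at (345,365). I'll lower them and start pushing.

drive_tool(rows="1 0 0 0.021 0; 1 0 0.015 0 0; 1 0 0.015 0 0; 1 0 0.008 0 0; 1 0 0.008 0 0; 1 0 0.008 0 0; 1 0 0.008 0 0; 1 0 0.008 0 0; 1 0 0.008 0 0; 1 0 0.008 0 0")

```text
time: 8.07
position: [0.5368, 0.1684, 0.0416]
ee_rot: [-3.142, 0.0, -2.866]
ft_force: [0.0, 0.3, 1.7]
opening: 0.006
grip_force: 0.3
```

```bash
cat > look.py <<'E'
from where import *
def look(k,crop=None):
    where(); p=r.x; c,s=np.cos(p[2]),np.sin(p[2])
    for n,cal in [('top',ct),('scene',cs)]:
        im=ctrl.capture(n)
        if n=='scene': sc=im
        for q in ctrl.cut_out(n,'blank_center')[:1]:
            m=cv2.minAreaRect(np.argwhere(q['region'])[:,::-1].astype(np.float32)); X=atz(cal,m[0],.046 if n=='top' else .032)
            d=X-W(p,(0,0,0)); b=cv2.boxPoints(m)
            e=max([(b[i+1]-b[i]) for i in range(3)],key=np.linalg.norm)
            print(n,round(q['score'],2),'blank jig',np.round(1000*np.array([c*d[0]+s*d[1],-s*d[0]+c*d[1]]),1),'img ang',np.degrees(np.arctan2(e[1],e[0])))
    cv2.imwrite(f'pics/{k}.png',cv2.resize(sc[130:370,220:540,::-1],(640,480),interpolation=cv2.INTER_CUBIC))
import sys
look(sys.argv[1])
E
python3 look.py s5
```

```text
t 8.07 jig mm [  -1.9 -179.7   41.6] yaw -3.1428548550477147 F jig [0.09 0.29 1.68] op 0.005661694637664799 q [ 0.09  0.35  1.77 -0.    1.02 -1.76]
top 0.85 blank jig [  -3.3 -115.5] img ang -14.931417
scene 0.81 blank jig [  -1.7 -115.4] img ang 26.565025
```

The blank follows: its centre is at jig y −115 mm and it is aligned.

drive_tool(rows="1 0 0.009 0 0; 1 0 0.009 0 0; 1 0 0.009 0 0; 1 0 0.009 0 0; 1 0 0.009 0 0; 1 0 0.009 0 0; 1 0 0.009 0 0; 1 0 0.009 0 0; 1 0 0.009 0 0; 1 0 0.009 0 0")

```text
time: 9.52
position: [0.5122, 0.2551, 0.0416]
ee_rot: [-3.142, 0.0, -2.865]
ft_force: [-0.1, -0.0, -0.9]
opening: 0.005
grip_force: 0.1
```

```bash
python3 look.py s6
```

```text
t 9.53 jig mm [ -1.8 -89.5  41.6] yaw -3.142686318866411 F jig [-0.11 -0.01 -0.86] op 0.004644802742032975 q [ 0.25  0.37  1.74 -0.    1.03 -1.6 ]
top 0.93 blank jig [ -3.2 -18.8] img ang -15.642236
scene 0.79 blank jig [  9.3 -19.8] img ang 28.950994
```

View pics/s6.png

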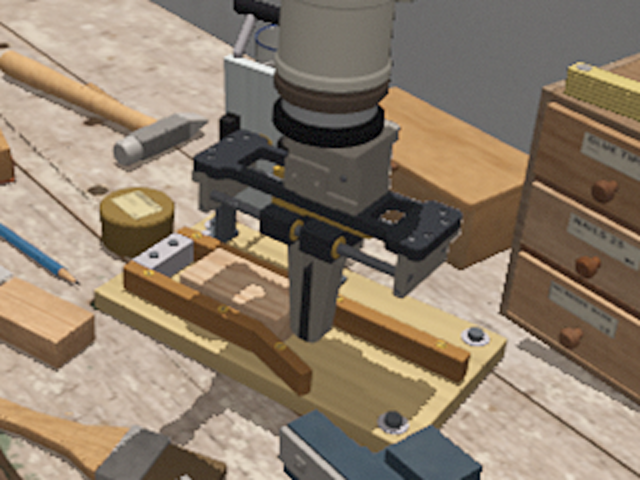

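The blank is between the fences, about 20 mm from the end stop. I'll shift the hand a few mm towards the robot for clearance from the leaf, then push gently.

drive_tool(rows="1 0.006 -0.004 0 0; 1 0 0.006 0 0; 1 0 0.005 0 0; 1 0 0.005 0 0; 1 0 0.004 0 0; 1 0 0.002 0 0")

```text
time: 10.48
position: [0.5017, 0.2706, 0.0416]
ee_rot: [-3.142, 0.0, -2.865]
ft_force: [0.7, -0.8, 0.2]
opening: 0.005
grip_force: 0.2
```

```bash
python3 look.py s7
```

```text
t 10.47 jig mm [ -7.7 -71.8  41.6] yaw -3.142339360475548 F jig [ 0.41 -0.96  0.22] op 0.005081562921495894 q [ 0.28  0.36  1.75 -0.    1.03 -1.56]
top 0.92 blank jig [-0.1  5.2] img ang -17.650127
scene 0.75 blank jig [10.   1.9] img ang 25.866343
```

drive_tool(rows="1 0 0.002 0 0; 1 0 0.002 0 0; 1 0 0.002 0 0; 1 0 0 0 0")

```text
time: 11.18
position: [0.5, 0.2762, 0.0416]
ee_rot: [3.141, 0.0, -2.865]
ft_force: [-0.3, 0.7, -0.5]
opening: 0.004
grip_force: 0.0
```

```bash
python3 where.py
```

```text
t 11.18 jig mm [ -7.8 -65.9  41.6] yaw -3.1425604292810148 F jig [-0.06  0.75 -0.53] op 0.0035353036390001805 q [ 0.29  0.37  1.75  0.    1.03 -1.55]
```

drive_tool(rows="1 0 0.002 0 0; 1 0 0.002 0 0; 1 0 0 0 0")

```text
time: 11.55
position: [0.4989, 0.2801, 0.0416]
ee_rot: [3.142, 0.0, -2.865]
ft_force: [-0.6, -0.4, 0.1]
opening: 0.007
grip_force: 0.0
```

```bash
python3 where.py
```

```text
t 11.55 jig mm [ -7.8 -61.9  41.6] yaw -3.1424863376181364 F jig [-0.68 -0.2   0.06] op 0.0074078665927836285 q [ 0.3   0.37  1.74  0.    1.03 -1.55]
```

drive_tool(rows="1 0 0.002 0 0; 1 0 0.0015 0 0; 1 0 0 0 0")

```text
time: 11.92
position: [0.4995, 0.2818, 0.0421]
ee_rot: [-3.138, 0.002, -2.865]
ft_force: [3.7, -7.4, 1.3]
opening: 0.006
grip_force: 3.9
```

```bash
python3 look.py s8
```

```text
t 11.93 jig mm [ -6.7 -60.5  42.1] yaw -3.142329184108802 F jig [ 1.55 -8.13  1.27] op 0.006009316826870178 q [ 0.3   0.37  1.74 -0.    1.03 -1.54]
top 0.51 blank jig [ 3.  25.4] img ang -33.690052
scene 0.96 blank jig [ 9.1 12.5] img ang 25.463343
```

View pics/s8.png

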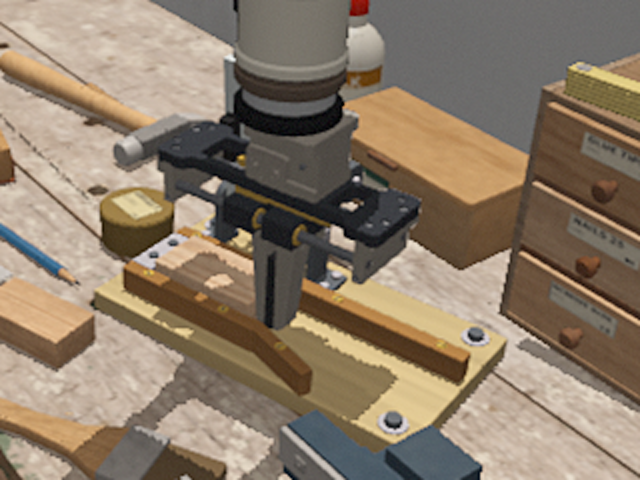

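A steady 8 N reaction shows the blank is against the stop, and in the picture its front end meets the steel block at (150,250). I'll back straight off, rise, and check.

drive_tool(rows="1 0 -0.006 0 0; 1 0 -0.02 0 0; 1 0 -0.045 0 0; 1 0 -0.05 0 0; 1 0 -0.05 0 0; 1 0 -0.03 -0.05 0; 1 0 0 -0.055 0; 1 0 0 -0.055 0; 1 0 0 0 0; 1 0 0 0 0")

```text
time: 13.38
position: [0.5523, 0.0893, 0.2008]
ee_rot: [3.141, -0.001, -2.866]
ft_force: [-0.3, -0.3, -0.3]
opening: 0.003
grip_force: 0.0
```

```bash
python3 look.py s9; python3 - <<'E'
from where import *
a=cv2.imread('pics/s9.png'); im=ctrl.capture('top')[:,:,::-1]
b=cv2.resize(im[170:300,270:420],(450,390),interpolation=cv2.INTER_CUBIC)
b=np.clip(b.astype(float)*1.5,0,255).astype(np.uint8)
p=r.x
q=np.array([(proj(ct,W(p,X))-[270,170])*3 for X in [(-.025,-.0475,.046),(.025,-.0475,.046),(.025,.0475,.046),(-.025,.0475,.046)]])
cv2.polylines(b,[q.astype(int)],True,(0,255,0),1)
a=a[20:410,100:450]
cv2.imwrite('pics/fin.png',np.hstack([a,b])); print(a.shape,b.shape)
E
```

```text
t 13.38 jig mm [  -8.7 -260.   200.8] yaw -3.1432253603183913 F jig [-0.37 -0.2  -0.32] op 0.002758041899383933 q [-0.06  0.14  1.67  0.    1.33 -1.9 ]
top 0.89 blank jig [-1.2  0.8] img ang -15.255104
scene 0.82 blank jig [9.9 3.5] img ang 24.443974
(390, 350, 3) (390, 450, 3)
```

View pics/fin.png

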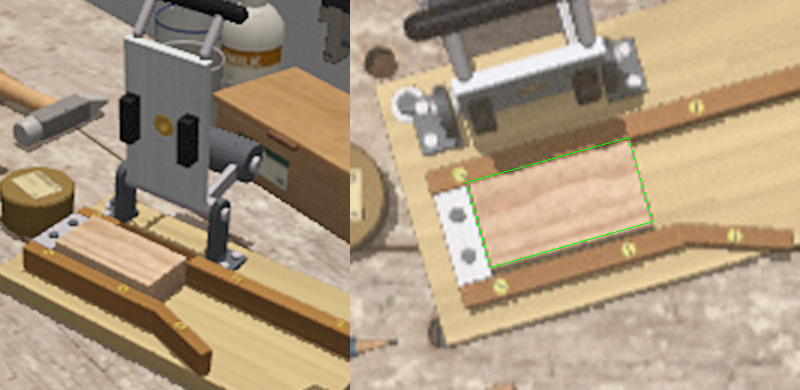

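The blank's outline matches the predicted home position. It is flush against the stop at (480,225), the leaf is open, and the bystanders shown are where they were. I'm handing in.

```bash
python3 -c "
from rig import ctrl
print(ctrl.close_job())"
```

```text
the job is handed in; nothing more can be done
None
```

The leaf stands fully open by itself and the blank sits flat and home against the end stop; the job was handed in at about 13.5 s, and no verdict came back.

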